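Hold the towel clip open over the joined rate cards

ROBOT

A 6-joint arm with a two-finger parallel gripper is mounted at the origin on the work surface. World frame = base frame: x ahead of the robot, y to its left, z up, the work surface at z = 0. Lengths are in m, angles in rad, forces in N, time in s.
With the tool pointing down it reaches from about 0.3 to 0.875 m from the base axis. Payload 6.4 kg.
Tool frame: the origin (TCP) lies midway between the tips of the shut fingers; the grasp point (between the pads) lies 19 mm behind it; z points along the fingers, y is the line along which they close (so a half turn about z gives the same grasp; the last joint's range is limited). The gripper opens to 88 mm and grips with 3 to 60 N. Pads are 18 mm wide; open, the fingers measure 123 mm over their backs; the gripper's body (75 mm by 187 mm) begins 45 mm behind the grasp point.
Start: joints at [-1.388, 0.181, 1.607, -0, 1.354, -0.206], TCP at [0.218, -0.532, 0.239] pointing down, gripper open.
Joint ranges: [-2.99, 2.99], [-0.89, 2.07], [0.3, 2.58], [-1.14, 4.28], [0, 2.63], [-3.12, 3.12]. Speed limits (rad/s): [2.57, 2.57, 3.01, 3.14, 3.14, 3.14].

INTERFACE

Orientations are given as a 3x3 rotation matrix whose columns are the frame's x, y, z axes.
In Python, from bench import env gives the robot as it stands. The module is installed in compiled form; this text tells all that it offers.
- The arm moves only by the tool carry_out, never from a script. Its arguments are lists of equal length, an entry for each row: "linear": the shift along the tool's x, y, z in cm, a list of three; "yaw": the turn about the tool's z in rad. In form: {"linear": [[dx, dy, dz], ...], "yaw": [yaw, ...]}. A call has 1 to 8 rows; each row is the pose to reach, as a shift and turn from the pose commanded when the call began, along the tool's axes at that moment; what a row does not reach only later rows make up. A row lasts 1/10 s, in which the tool goes at most 50 mm and 8.59 degrees, less where a joint would pass 70% of its speed; a pose out of reach is approached as far as the arm can. A call with a gripper value outside its range is refused whole. "hand" is the closure in counts, from 0 (fully open) to 255 (shut), set as the call begins (left out, the last holds). The fingers move at their own pace and stop on an object; "newtons" is the grip in N (left out, the last holds). Time passes only in rows, so rows that repeat a pose let the fingers close. It gives the time, the measured TCP pose, the force, the opening and the grip force at its end, in the units of the state.
- env.sense(): the state, without advancing time (a new reading comes with each control period).
- env.get_image(name): name is "side" or "top" or "wrist"; returns the picture (480x640x3 uint8, red, green, blue); there is no depth.
- env.camera_model(name): a dict with "mtx" (3x3 intrinsics, pixels), "R" (3x3) and "t" (3): a world point X has camera coordinates R X + t. Camera axes: x right, y down, z forward; pixel columns grow to the right and rows downward; lengths in m; the calibration is good to about 2 mm. A picture is of the moment at which its call begins: read the wrist's pose just before it. camera_model takes no time and is no camera call; for the wrist camera it gives the pose at the moment of the call.
- env.finish_job(): hands the job in; it is judged then, once.
The state is a dict: "time": time; "joint_positions": joint angles; "joint_velocities": joint speeds; "joint_torque": joint torques, N m; "tcp_pos": TCP position; "tcp_rot": TCP orientation; "ft_force": force on the tool from outside, world axes, zero at the start; "ft_torque": the same for the moment, N m; "opening": opening from 0.0 (shut) to 1.0 (fully open); "grasp_force": force on a finger pad.
Only numpy, scipy, OpenCV 4.12 (cv2) and the standard library are available. Lean on these libraries where they do the work, as an engineer would, in place of code of your own. Each camera call takes 0.05 s, during which the arm holds its last target. There are 200 camera calls.

TASK

On the laundry counter, slide the loose card holder along its rail until it butts flush against the fixed holder and the gap between the two cards is closed. Then pick up the yellow towel clip by its handles, squeeze it wide open and bring it down over the top of the joined cards so that the gaping jaws stand astride the seam, centred on it, one jaw on each side and their tips about 15 mm below the cards' top edge, with the clip touching neither card. Finish holding it like that, still squeezed open in the gripper, so that a notice can be slipped in; leave the jar, the white cup and the blue bottle where they stand.

Things in the scene. Friction and masses are not known exactly. Their poses are not given: they have to be found in the camera images.
- rail: Fixed aluminium channel 75 mm wide (x), 330 long (y -115 to +215), floor 8 thick, lips 57 apart, 16 high. Origin on the counter under the seam, i.e. under the end of the fixed holder. y runs along the rail from the fixed holder to the loose one, x across, square to the cards, z up. Part of it is the fixed holder: wooden base 54 wide, y -100 to 0, top at z 30.
- seam_top (a point): Top of the fixed card's free edge, in the rail's frame at (0, 0, 85) mm: middle of the seam's top once the cards are butted. The fixed card is white, upright, 4 mm thick (x -2 to 2), y -80 to 0, from z 30 to its top edge at z 85.
- holder: Loose card holder, 0.2 to 0.45 kg, axes like the rail's, in its channel with 1.5 mm play each side, 25 to 65 mm from the fixed one; slides along the rail. Base 54 wide (x), y 0 to 120, 22 high; white card 4 thick, y 0 to 80, top 77 above the origin; knob near the far end. Origin: underside, middle of the end that meets the fixed holder; home, it lies at the rail's (0, 0, 8).
- holder_end (a point): Middle of the loose holder's end face that meets the fixed holder, 11 above its underside; its y in the rail's frame is the gap.
- holder_knob (a point): On the axis of the loose holder's black upright round knob, 20 mm in diameter, at the holder's y = 100 mm, from 22 to 52 above its underside; this point is 45 above the underside (53 above the counter), a height to grip it at, best with the fingers closing across the rail. The card begins 10 mm from the knob.
- clip: Yellow spring clip like a big clothes peg, 0.1 kg, 86 mm high, 50 wide along its pin (y), standing on its shut lips, handles up. Halves at -x (this body) and +x turn about the pin, 40 above the foot. Origin: middle of the foot (24 in x, 50 in y). Handles: plates 44 wide, 41 apart outside at the top, narrowing to about 20 at the pin; squeezed together along x they open the lips.
- tip_a (a point): Lower inner edge of the -x half's lip, middle of its width, at the clip's origin. To grip the handles: from above, fingers closing along the clip's x, fingertips 5 to 15 mm above the pin. Squeezed to the stop the handles are parallel, 18 apart outside; each half (so clip too) has turned 0.25 rad about y, and each tip lies 39 below the pin, 10 to its side.
- tip_b (a point): The same point on the +x half; coincides with tip_a while the clip is shut, 20 apart when fully open.
- clip_jaw (a joint): Opening angle between the clip's halves: 0 shut, 0.5 rad wide open (stop). Spring 0.16 N m shut, 0.36 N m at the stop: about 4 N on each handle at first, 13 N at the stop; it snaps shut when released.
- jar: Jar with blue label and white cap, 56 in diameter, 70 high, bystander; it and the clip take either of two places. Origin: centre of its underside.
- token_cup: White cup, 80 in diameter, 80 high, bystander. Origin: centre of its underside.
- softener: Blue bottle, 72 in diameter, 170 high, bystander. Origin: centre of its underside.
Not all that is in view belongs to the job. What is shaped like the holder but red or turquoise is not meant.

How it is judged:
By the outcome, as a careful person would: the job done as asked, in the order asked, and still so for the second after the job is handed in, while the arm keeps its last pose, push and grip.
It also fails if it takes over 51 s, if anything falls off the work surface, if the arm or the gripper's body presses on something with over 40 N, if the wrist force passes 120 N, or if a joint passes its speed limit or range.

## Working session

There is one attempt and no reset: what is moved stays moved. The work goes in short steps, Python scripts to look and compute and a tool call to move; the robot and the scene stay as the last step left them, time stands still between calls to the robot, and variables do not carry over. Pictures are saved under pics/ and viewed, at most 10 in all, crops included, and the job is handed in when it is done.

Besides the shell and the picture viewer there is one more tool, called after "Request:" in YAML: its name, and indented under it one key for each argument. carry_out: Moves the arm, as the interface text tells. Its arguments: {"type":"object","properties":{"linear":{"type":"array","items":{"type":"array","items":{"type":"number"}}},"yaw":{"type":"array","items":{"type":"number"}},"hand":{"type":"number"},"newtons":{"type":"number"}},"required":["linear","yaw"]}

```bash
mkdir -p pics; cat > h.py <<'E'
import numpy as np, cv2
from bench import env
def grab(n,f):
    im=env.get_image(n); cv2.imwrite(f,cv2.cvtColor(im,cv2.COLOR_RGB2BGR)); return im
def ray(m,uv,z):
    R,t=np.array(m["R"]),np.array(m["t"]); c=-R.T@t
    d=R.T@np.linalg.inv(m["mtx"])@np.array([uv[0],uv[1],1.]); return c+d*(z-c[2])/d[2]
def proj(m,X):
    p=np.array(m["mtx"])@(np.array(m["R"])@np.array(X)+np.array(m["t"])); return p[:2]/p[2]
E
python3 - <<'E'
from h import *
s=env.sense();print(s)
for n in("top","side"):
    grab(n,f"pics/{n}0.png");m=env.camera_model(n);print(n,np.round(m["mtx"],1).tolist(),np.round(-np.array(m["R"]).T@m["t"],3),np.round(m["R"],2).tolist())
E
```

```text
{'time': 0.0, 'joint_positions': array([-1.38832236e+00,  1.81563202e-01,  1.60798998e+00,  1.13795572e-05,
        1.35381012e+00, -2.06270391e-01]), 'joint_velocities': array([ 7.67351475e-05,  4.50600046e-04,  2.75469621e-04,  3.52320714e-04,
       -5.98054689e-05, -2.04556884e-03]), 'joint_torque': array([ 9.19600207e-04, -4.33872700e+01, -3.41846788e+01,  7.02572241e-02,
        3.85366345e-02, -1.20238878e-04]), 'tcp_pos': array([ 0.21787645, -0.53154493,  0.2378064 ]), 'tcp_rot': array([[ 9.25386700e-01,  3.79024219e-01, -3.10379541e-04],
       [ 3.79024162e-01, -9.25385134e-01,  1.74327121e-03],
       [ 3.73521395e-04, -1.73084134e-03, -9.99998432e-01]]), 'ft_force': array([0.52988229, 0.67617671, 0.9020133 ]), 'ft_torque': array([ 0.03634821,  0.00887033, -0.06662981]), 'grasp_force': 0.0, 'opening': 1.0049644324814369}
top [[458.0, 0.0, 315.8], [0.0, 458.0, 240.8], [0.0, 0.0, 1.0]] [0.378 0.04  1.03 ] [[0.01, -1.0, -0.0], [-1.0, -0.01, -0.09], [0.09, 0.0, -1.0]]
side [[608.1, 0.0, 324.1], [0.0, 608.1, 245.5], [0.0, 0.0, 1.0]] [0.351 0.841 0.939] [[-0.99, -0.16, -0.02], [-0.1, 0.71, -0.69], [0.13, -0.68, -0.72]]
```

View pics/top0.png

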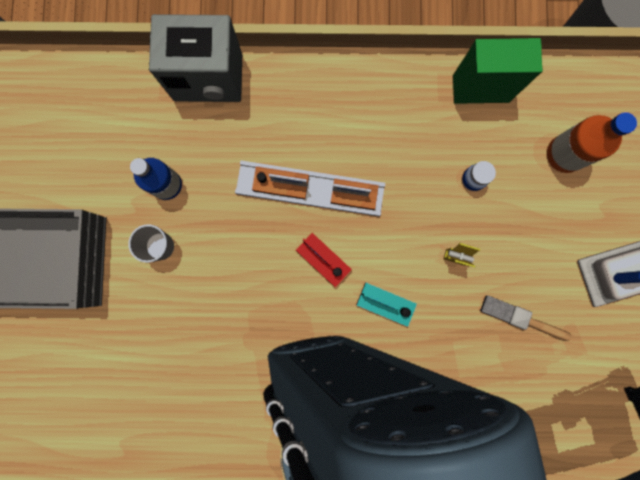

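View pics/side0.png

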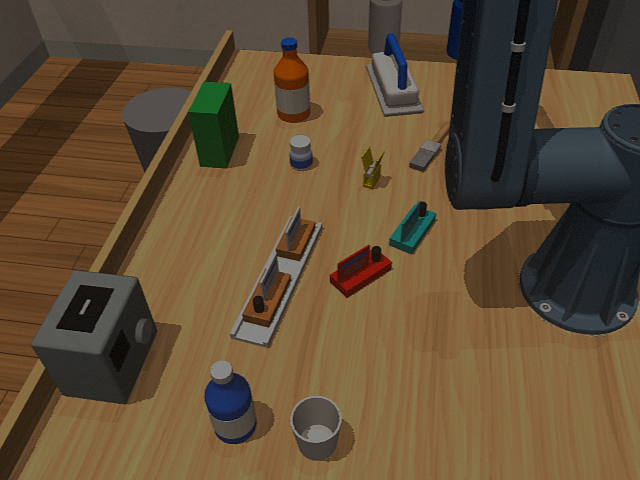

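Top view: the rail is at (238–384, 163–215). The loose wooden holder is its left part, with the knob at (263,178). The red (323,260) and turquoise (387,304) look-alikes are not in the rail, so they're excluded. The yellow clip is at (461,255), the jar at (478,177). I'll confirm in one enlarged crop and take measurements.

```bash
cat > meas.py <<'E'
from h import *
m=env.camera_model("top"); im=cv2.imread("pics/top0.png"); hsv=cv2.cvtColor(im,cv2.COLOR_BGR2HSV)
a=cv2.resize(im[145:225,228:394],None,fx=4.5,fy=4.5,interpolation=cv2.INTER_CUBIC)
b=cv2.resize(im[230:280,430:490],None,fx=4.5,fy=4.5,interpolation=cv2.INTER_CUBIC)
s=cv2.imread("pics/side0.png"); c=cv2.resize(s[140:195,345:400],None,fx=4,fy=4)
out=np.zeros((600,800,3),np.uint8); out[:a.shape[0],:a.shape[1]]=a; out[365:365+b.shape[0],:b.shape[1]]=b; out[365:365+c.shape[0],300:300+c.shape[1]]=c
cv2.imwrite("pics/crop1.png",out)
roi=np.zeros(im.shape[:2],np.uint8); roi[150:225,228:394]=255
w=cv2.inRange(hsv,(0,0,110),(180,60,255))&roi
w=cv2.morphologyEx(w,cv2.MORPH_CLOSE,np.ones((15,15)))
cs=max(cv2.findContours(w,0,2)[0],key=cv2.contourArea)
r=cv2.minAreaRect(cs);bx=cv2.boxPoints(r);print("rail px",r)
W=np.array([ray(m,p,.016)[:2] for p in bx]);print(np.round(W,4),W.mean(0))
print("sides",[np.linalg.norm(W[i]-W[i-1]) for i in range(4)])
wr=cv2.minAreaRect(np.float32(np.array([ray(m,p[0],.016)[:2] for p in cs])*1000));print(wr)
y=cv2.inRange(hsv,(22,120,60),(34,255,255)); y[:,:430]=0;y[:,490:]=0;y[:230]=0;y[280:]=0
ys,xs=np.nonzero(y);print("clip",len(xs),xs.mean(),ys.mean(),xs.min(),xs.max(),ys.min(),ys.max())
k=cv2.inRange(hsv,(0,0,0),(180,255,50))&roi;k[:,290:]=0
ys,xs=np.nonzero(k);print("knob",len(xs),xs.mean(),ys.mean(),ray(m,(xs.mean(),ys.mean()),.055))
E
python3 meas.py
```

```text
rail px ((309.67877197265625, 187.7406768798828), (147.18373107910156, 34.259246826171875), 8.868263244628906)
[[ 0.573   0.2283]
 [ 0.6506  0.2185]
 [ 0.6023 -0.11  ]
 [ 0.5254 -0.0981]] [0.58784525 0.0596678 ]
sides [np.float64(0.3297914645373783), np.float64(0.07826052782406404), np.float64(0.3319886931732137), np.float64(0.07782593318730444)]
((587.7958374023438, 59.4442138671875), (330.1318664550781, 78.06644439697266), 81.63720703125)
clip 346 463.26011560693644 253.26300578034682 444 480 242 267
knob 82 266.7073170731707 178.28048780487805 [0.59926807 0.15180542 0.055     ]
```

View pics/crop1.png

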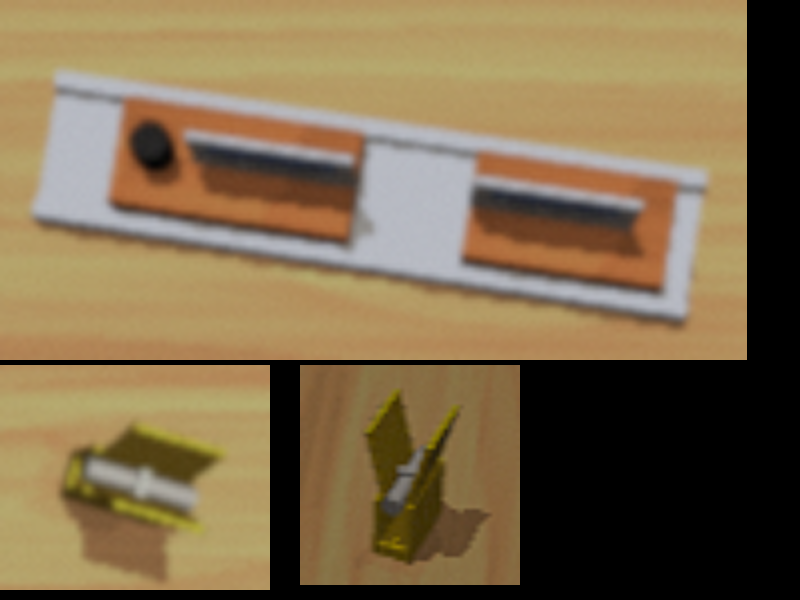

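The crop confirms the rail, with the black-knobbed loose wooden holder on the left and the fixed holder on the right. The clip is yellow, with its pin along about image x. Next I move over the scene and refine with the wrist camera.

Request:
carry_out:
  linear:
    - [30,-24,0]
    - [30,-24,0]
    - [30,-24,0]
    - [30,-24,0]
    - [30,-24,0]
    - [30,-24,0]
    - [30,-24,0]
    - [30,-24,0]
  yaw: [-0.8,-0.8,-0.8,-0.8,-0.8,-0.8,-0.8,-0.8]

```text
time: 0.9
tcp_pos: [0.4053, -0.1934, 0.2385]
tcp_rot: [[0.371, 0.929, 0.0], [0.929, -0.371, 0.001], [0.001, -0.0, -1.0]]
ft_force: [0.0, -0.4, -0.8]
opening: 0.997
grasp_force: 0.0
```

```bash
python3 - <<'E'
from h import *
s=env.sense();m=env.camera_model("wrist");print(s["time"],s["tcp_pos"],np.round(s["tcp_rot"],3).tolist())
R,t=np.array(m["R"]),np.array(m["t"]);print("cam in tool",s["tcp_rot"].T@(-R.T@t-s["tcp_pos"]),np.round(R@s["tcp_rot"],3),m["mtx"])
np.savez("w1.npz",**m);grab("wrist","pics/w1.png")
E
```

```text
0.9 [ 0.40526232 -0.19338778  0.2385337 ] [[0.371, 0.929, 0.0], [0.929, -0.371, 0.001], [0.001, -0.0, -1.0]]
cam in tool [ 0.06752271  0.00140884 -0.14703345] [[-0.     1.     0.   ]
 [-0.965 -0.    -0.262]
 [-0.262 -0.     0.965]] [[345.25250811   0.         324.76668101]
 [  0.         345.25250811 243.46370833]
 [  0.           0.           1.        ]]
```

View pics/w1.png

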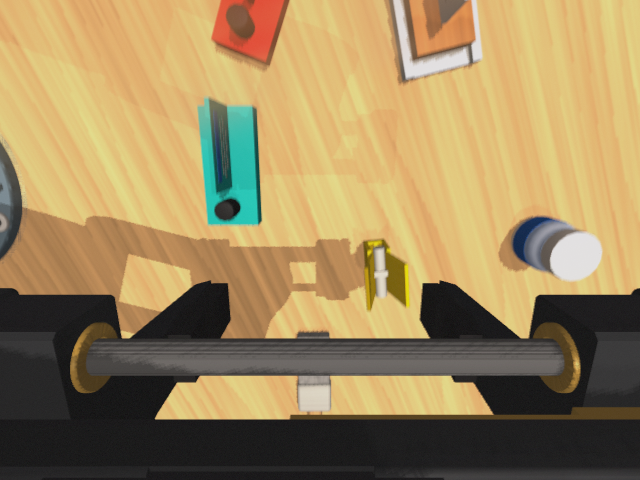

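Wrist view: the clip's pin runs from (381,248) to (380,297) and the jar is at (560,250). The fixed end of the rail is top right. Next I move over the seam.

Request:
carry_out:
  linear:
    - [19.6,10.2,0]
    - [19.6,10.2,0]
    - [19.6,10.2,0]
    - [19.6,10.2,0]
    - [19.6,10.2,0]
    - [19.6,10.2,0]
  yaw: [-0.235,-0.235,-0.235,-0.235,-0.235,-0.235]

```text
time: 1.55
tcp_pos: [0.5735, -0.0505, 0.2379]
tcp_rot: [[0.143, 0.99, -0.001], [0.99, -0.143, 0.001], [0.001, -0.001, -1.0]]
ft_force: [0.4, -1.0, 0.3]
opening: 0.998
grasp_force: 0.0
```

```bash
python3 - <<'E'
from h import *
m1=dict(np.load("w1.npz"))
a,b=[ray(m1,p,.040) for p in((381,248),(380,297))];print("pin",a,b,(a+b)/2)
s=env.sense();m=env.camera_model("wrist");print(s["time"],s["tcp_pos"],np.round(s["tcp_rot"],3).tolist())
np.savez("w2.npz",**m);grab("wrist","pics/w2.png")
E
```

```text
pin [ 0.4492467  -0.24447212  0.04      ] [ 0.42993605 -0.29614899  0.04      ] [ 0.43959137 -0.27031056  0.04      ]
1.55 [ 0.57350601 -0.05048189  0.2378981 ] [[0.143, 0.99, -0.001], [0.99, -0.143, 0.001], [0.001, -0.001, -1.0]]
```

View pics/w2.png

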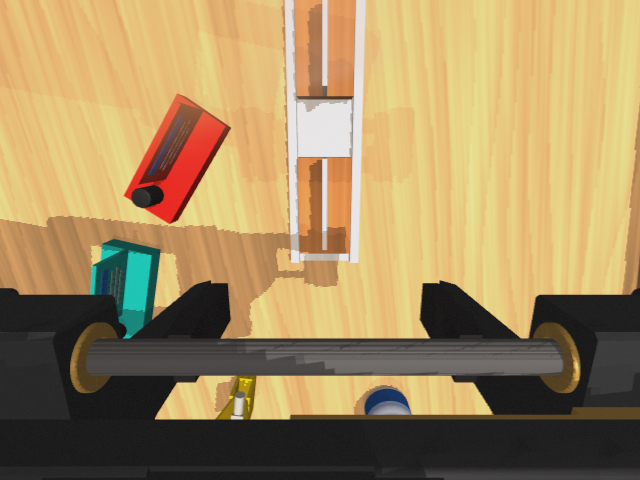

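The wrist view is clear. The fixed base spans columns 297–351, rows 157–254. The loose holder's end is at row 97, and the cards are at about column 324. Now I measure these.

```bash
python3 - <<'E'
from h import *
m=dict(np.load("w2.npz"));im=cv2.imread("pics/w2.png");h=cv2.cvtColor(im,cv2.COLOR_BGR2HSV)
roi=np.zeros(im.shape[:2],np.uint8);roi[0:265,282:365]=255
print(h[180,310],h[240,310],h[180,270],h[60,310],h[180,294],h[180,324])
o=cv2.inRange(h,(5,165,60),(14,255,255))&roi
print([ (r,np.nonzero(o[r])[0].min() if o[r].any() else None,np.nonzero(o[r])[0].max() if o[r].any() else None) for r in range(0,262,15)])
for lo,hi in((150,262),(0,104)):
  q=o.copy();q[:lo]=0;q[hi:]=0;q=cv2.morphologyEx(q,cv2.MORPH_CLOSE,np.ones((15,15)))
  c=max(cv2.findContours(q,0,2)[0],key=cv2.contourArea);x,y,w,hh=cv2.boundingRect(c);print("px",x,y,w,hh)
  P=np.float32([ray(m,p[0]+np.array([0,0]),.030)[:2]*1000 for p in c]);r=cv2.minAreaRect(P);print(r,np.round(cv2.boxPoints(r),1).tolist())
# rail white outline rows
g=cv2.inRange(h,(0,0,130),(180,60,255))&roi
for rr in range(20,262,30):
  xs=np.nonzero(g[rr])[0];A=ray(m,(xs.min(),rr+.5),.016);B=ray(m,(xs.max()+1,rr+.5),.016)
  w=g[rr,312:340];k=np.nonzero(w)[0]+312
  print(rr,xs.min(),xs.max(),np.round((A+B)[:2]/2,4),round(np.linalg.norm(A-B),4),"card",(k.min(),k.max()) if len(k) else None, np.round(ray(m,(k.mean()+.5,rr+.5),.085),4) if len(k) else '')
E
```

```text
[ 13 164 149] [ 13 167 159] [ 16 130 227] [ 13 124 167] [165   2 232] [  0   2 232]
[(0, None, None), (15, None, None), (30, None, None), (45, None, None), (60, None, None), (75, None, None), (90, np.int64(347), np.int64(352)), (105, None, None), (120, None, None), (135, None, None), (150, None, None), (165, np.int64(299), np.int64(350)), (180, np.int64(299), np.int64(350)), (195, np.int64(300), np.int64(350)), (210, np.int64(300), np.int64(349)), (225, np.int64(300), np.int64(349)), (240, np.int64(301), np.int64(349)), (255, None, None)]
px 299 157 52 96
((575.9375, -39.87786102294922), (98.84416961669922, 52.59129333496094), 81.77241516113281) [[542.7999877929688, -85.0], [594.9000244140625, -92.5999984741211], [609.0, 5.300000190734863], [557.0, 12.800000190734863]]
px 334 89 19 7
((609.1200561523438, 65.912109375), (5.288805961608887, 17.170276641845703), 81.76483154296875) [[600.2000122070312, 64.5], [617.2000122070312, 62.099998474121094], [618.0, 67.30000305175781], [601.0, 69.80000305175781]]
20 285 364 [0.6013 0.1322] 0.0754 card (np.int64(322), np.int64(327)) [0.5982 0.1104 0.085 ]
50 286 363 [0.5977 0.107 ] 0.075 card (np.int64(322), np.int64(327)) [0.5953 0.0899 0.085 ]
80 287 362 [0.5939 0.0808] 0.0746 card (np.int64(322), np.int64(326)) [0.5918 0.0687 0.085 ]
110 287 362 [0.59   0.0535] 0.0762 card (np.int64(312), np.int64(339)) [0.5898 0.0463 0.085 ]
140 288 361 [0.5858 0.0249] 0.0758 card (np.int64(312), np.int64(339)) [0.5864 0.0231 0.085 ]
170 289 360 [ 0.5815 -0.0049] 0.0754 card (np.int64(322), np.int64(326)) [ 0.5817 -0.001   0.085 ]
200 290 359 [ 0.577 -0.036] 0.075 card (np.int64(322), np.int64(326)) [ 0.578  -0.0263  0.085 ]
230 290 358 [ 0.5718 -0.0686] 0.0756 card (np.int64(322), np.int64(326)) [ 0.5742 -0.0528  0.085 ]
260 291 357 [ 0.5668 -0.1028] 0.0752 card (np.int64(334), np.int64(339)) [ 0.5814 -0.0822  0.085 ]
```

Request:
carry_out:
  linear:
    - [13,0.2,5]
    - [13,0.2,5]
    - [13,0.2,5]
    - [13,0.2,5]
  yaw: [0,0,0,0]

```text
time: 2.0
tcp_pos: [0.5911, 0.0783, 0.1861]
tcp_rot: [[0.144, 0.99, -0.005], [0.99, -0.144, 0.001], [0.0, -0.005, -1.0]]
ft_force: [-1.1, -0.2, -0.1]
opening: 1.002
grasp_force: 0.0
```

```bash
python3 - <<'E'
from h import *
s=env.sense();m=env.camera_model("wrist");im=grab("wrist","pics/w3.png");print(s["time"],s["tcp_pos"],np.round(s["tcp_rot"],3).tolist())
h=cv2.cvtColor(im,cv2.COLOR_RGB2HSV)
O=np.array([.5835,.0095]);u=np.array([.1453,.9894]);v=np.array([.9894,-.1453])
k=cv2.inRange(h,(0,0,0),(180,255,60));k[285:]=0;k[:,:270]=0;k[:,380:]=0
n,l,st,c=cv2.connectedComponentsWithStats(k)
for i in range(1,n):
  if st[i,4]>60: 
    p=ray(m,c[i],.050);print(st[i],c[i],p,"rail",(p[:2]-O)@v,(p[:2]-O)@u)
E
```

```text
2.0 [0.59109405 0.0783244  0.18612211] [[0.144, 0.99, -0.005], [0.99, -0.144, 0.001], [0.0, -0.005, -1.0]]
[315 110  25  28 174] [324.58045977 128.60344828] [0.60359073 0.16052308 0.05      ] rail -0.002065881805964572 0.15234142032771467
```

View pics/w3.png

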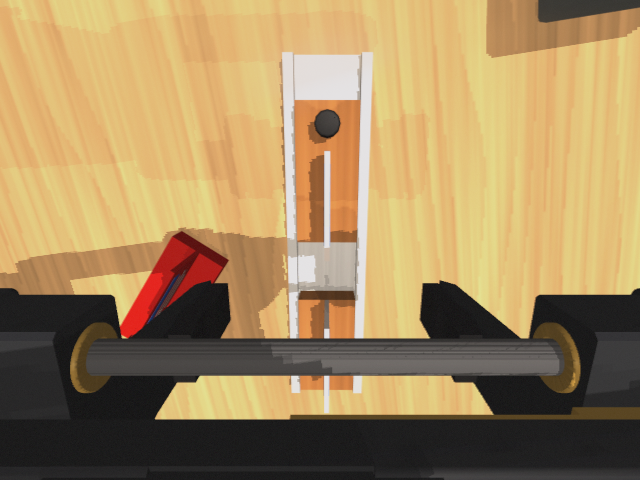

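Request:
carry_out:
  linear:
    - [4,0.2,0]
    - [8.7,0.25,3]
    - [8.7,0.25,7]
    - [8.7,0.25,11]
    - [8.7,0.25,14]
    - [8.7,0.25,14.9]
    - [8.7,0.25,14.9]
  yaw: [0,0,0,0,0,0,0]

```text
time: 2.75
tcp_pos: [0.608, 0.1596, 0.0391]
tcp_rot: [[0.148, 0.989, -0.002], [0.989, -0.148, -0.0], [-0.001, -0.002, -1.0]]
ft_force: [0.3, 0.1, 0.8]
opening: 1.0
grasp_force: 0.0
```

Request:
carry_out:
  linear:
    - [0,0,0]
    - [0,0,0]
    - [0,0,0]
    - [0,0,0]
    - [0,0,0]
    - [0,0,0]
    - [0,0,0]
  yaw: [0,0,0,0,0,0,0]
  hand: 255
  newtons: 12

```text
time: 3.45
tcp_pos: [0.6085, 0.1617, 0.0397]
tcp_rot: [[0.146, 0.989, -0.0], [0.989, -0.146, -0.0], [-0.0, -0.0, -1.0]]
ft_force: [0.5, 0.1, -0.2]
opening: 0.389
grasp_force: 0.0
```

Request:
carry_out:
  linear:
    - [0.3,-0.2,0.2]
    - [0.3,-0.2,0.2]
    - [0.3,-0.2,0.2]
    - [0.3,-0.2,0.2]
    - [0.3,-0.2,0.2]
    - [0.3,-0.2,0.2]
  yaw: [0,0,0,0,0,0]

```text
time: 4.05
tcp_pos: [0.6062, 0.1652, 0.0373]
tcp_rot: [[0.146, 0.989, -0.002], [0.989, -0.146, 0.0], [0.0, -0.002, -1.0]]
ft_force: [-5.0, 3.5, -0.5]
opening: 0.226
grasp_force: 12.0
```

Request:
carry_out:
  linear:
    - [-1,0,0]
    - [-2.2,0,0]
    - [-3.4,0,0]
    - [-4.4,0,0]
    - [-5,0,0]
    - [-5.2,0,0]
    - [-5.3,0,0]
  yaw: [0,0,0,0,0,0,0]

```text
time: 4.75
tcp_pos: [0.5986, 0.1123, 0.0374]
tcp_rot: [[0.147, 0.989, -0.001], [0.989, -0.147, 0.0], [0.0, -0.001, -1.0]]
ft_force: [-4.0, 3.7, -0.7]
opening: 0.221
grasp_force: 12.0
```

Request:
carry_out:
  linear:
    - [-0.1,0,0]
    - [-0.2,0,0]
    - [-0.3,0,0]
    - [-0.4,0,0]
    - [-0.4,0,0]
  yaw: [0,0,0,0,0]

```text
time: 5.25
tcp_pos: [0.5982, 0.1093, 0.0374]
tcp_rot: [[0.147, 0.989, -0.001], [0.989, -0.147, 0.002], [0.001, -0.001, -1.0]]
ft_force: [-3.3, 6.8, -1.0]
opening: 0.219
grasp_force: 12.0
```

Request:
carry_out:
  linear:
    - [-0.1,0,0]
    - [-0.2,0,0]
    - [-0.3,0,0]
    - [-0.3,0,0]
    - [-0.3,0,0]
  yaw: [0,0,0,0,0]

```text
time: 5.75
tcp_pos: [0.598, 0.1086, 0.0375]
tcp_rot: [[0.147, 0.989, 0.0], [0.989, -0.147, 0.005], [0.005, -0.0, -1.0]]
ft_force: [-0.7, 15.4, -2.0]
opening: 0.221
grasp_force: 12.0
```

Request:
carry_out:
  linear:
    - [0.3,0,0]
    - [0.4,0,0]
    - [0.4,0,0]
  yaw: [0,0,0]

```text
time: 6.05
tcp_pos: [0.5983, 0.1089, 0.0375]
tcp_rot: [[0.147, 0.989, -0.001], [0.989, -0.147, -0.001], [-0.001, -0.001, -1.0]]
ft_force: [-5.4, 0.1, 0.9]
opening: 0.223
grasp_force: 12.0
```

Request:
carry_out:
  linear:
    - [0,0,0]
    - [0,0,0]
    - [0,0,0]
    - [0,0,0]
    - [0,0,-2]
    - [0,0,-6]
    - [0,0,-11]
    - [0,0,-16]
  yaw: [0,0,0,0,0,0,0,0]
  hand: 60

```text
time: 6.85
tcp_pos: [0.5985, 0.1093, 0.1991]
tcp_rot: [[0.147, 0.989, -0.001], [0.989, -0.147, -0.0], [-0.0, -0.001, -1.0]]
ft_force: [0.7, -0.7, 0.2]
opening: 0.765
grasp_force: 0.0
```

Request:
carry_out:
  linear:
    - [-46.7,-11.6,-4]
    - [-46.7,-11.6,-4]
    - [-46.7,-11.6,-4]
    - [-46.7,-11.6,-4]
    - [-46.7,-11.6,-4]
    - [-46.7,-11.6,-4]
    - [-46.7,-11.6,-4]
    - [-46.7,-11.6,-4]
  yaw: [0.2,0.2,0.2,0.2,0.2,0.2,0.2,0.2]

```text
time: 7.65
tcp_pos: [0.4462, -0.2611, 0.2316]
tcp_rot: [[0.34, 0.94, 0.001], [0.94, -0.34, -0.001], [-0.001, 0.001, -1.0]]
ft_force: [0.9, 0.2, -0.8]
opening: 0.765
grasp_force: 0.0
```

Request:
carry_out:
  linear:
    - [-4,-0.2,0]
    - [-8,-0.4,0]
    - [-8,-0.4,0]
    - [-8,-0.4,0]
  yaw: [0,0,0,0]

```text
time: 8.05
tcp_pos: [0.4157, -0.3337, 0.2308]
tcp_rot: [[0.342, 0.94, 0.0], [0.94, -0.342, 0.0], [0.0, 0.0, -1.0]]
ft_force: [0.3, 0.9, 0.5]
opening: 0.763
grasp_force: 0.0
```

```bash
python3 - <<'E'
from h import *
s=env.sense();m=env.camera_model("wrist");im=grab("wrist","pics/w4.png");print(s["time"],s["tcp_pos"],np.round(s["tcp_rot"],3).tolist())
np.savez("w4.npz",**m)
p=proj(m,[.4396,-.2703,.04]);print(p);x,y=map(int,p)
x0,y0=max(x-75,0),max(y-70,0)
cv2.imwrite("pics/w4c.png",cv2.resize(im[y0:y0+140,x0:x0+150,::-1],None,fx=4,fy=4,interpolation=cv2.INTER_CUBIC));print(x0,y0)
top=grab("top","pics/top1.png")
cv2.imwrite("pics/t1c.png",cv2.resize(top[145:225,228:394,::-1],None,fx=4.5,fy=4.5,interpolation=cv2.INTER_CUBIC))
E
```

```text
8.05 [ 0.4157429  -0.33369157  0.23083875] [[0.342, 0.94, 0.0], [0.94, -0.342, 0.0], [0.0, 0.0, -1.0]]
[324.05903106 149.47430133]
249 79
```

View pics/w4c.png

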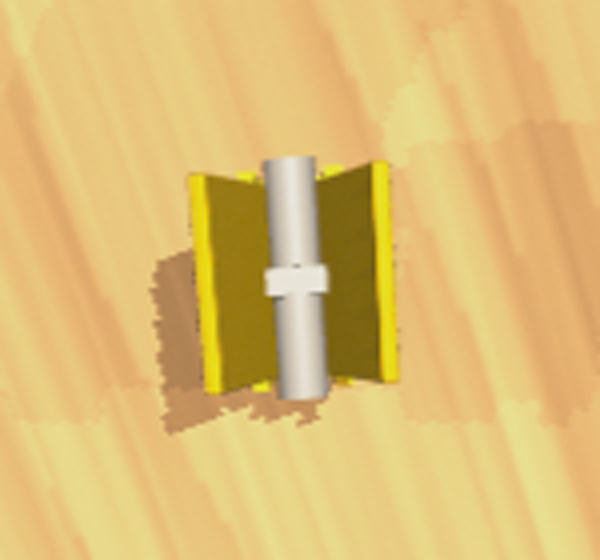

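View pics/t1c.png

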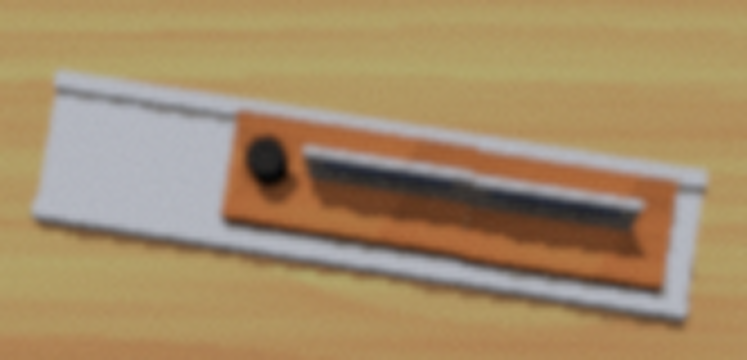

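The cards now form one continuous line, so the gap is closed. In the crop the clip's pin runs from (290,157) to (303,400), and its handle-top corners are at (189,174), (212,393), (388,160) and (398,380).

```bash
python3 - <<'E'
from h import *
m=dict(np.load("w4.npz"));f=lambda p,z:ray(m,(249+p[0]/4,79+p[1]/4),z)[:2]
a,b=f((303,400),.042),f((290,157),.042);print("pin",a,b,(a+b)/2,np.linalg.norm(b-a),np.degrees(np.arctan2(*(b-a)[::-1])))
Q=[f(p,.086) for p in((212,393),(189,174),(398,380),(388,160))];c=np.mean(Q,0);print("handles",np.round(Q,4),c)
for i in(0,2):
  d=Q[i+1]-Q[i];print(np.linalg.norm(d),np.degrees(np.arctan2(d[1],d[0])))
s=env.sense();cc=((a+b)/2+c)/2;D=np.append(cc-s["tcp_pos"][:2],0);print("delta tool",s["tcp_rot"].T@D)
m=env.camera_model("top");im=cv2.imread("pics/top1.png");print("jar cap",ray(m,(482,173),.07))
E
```

```text
pin [ 0.43085434 -0.29620669] [ 0.44687656 -0.24352519] [ 0.43886545 -0.26986594] 0.05506407529354893 73.08371474326407
handles [[ 0.4148 -0.285 ]
 [ 0.4259 -0.2432]
 [ 0.452  -0.2958]
 [ 0.4642 -0.2543]] [ 0.43921136 -0.26958497]
0.043308379719759996 75.08603328617255
0.04320916451265058 73.65635824172877
delta tool [6.64388556e-02 2.04307757e-05 2.82560292e-05]
jar cap [ 0.61259352 -0.30853508  0.07      ]
```

Request:
carry_out:
  linear:
    - [4,0,4]
    - [6.65,0,8]
    - [6.65,0,11]
    - [6.65,0,14]
    - [6.65,0,16.5]
    - [6.65,0,18]
    - [6.65,0,18]
    - [6.65,0,18]
  yaw: [-0.07,-0.07,-0.07,-0.07,-0.07,-0.07,-0.07,-0.07]

```text
time: 8.95
tcp_pos: [0.4393, -0.2696, 0.0512]
tcp_rot: [[0.272, 0.962, 0.0], [0.962, -0.272, 0.0], [0.0, -0.0, -1.0]]
ft_force: [0.4, -0.0, 1.1]
opening: 0.763
grasp_force: 0.0
```

Request:
carry_out:
  linear:
    - [0,0,0]
    - [0,0,0]
    - [0,0,0]
    - [0,0,0]
    - [0,0,0]
    - [0,0,0]
  yaw: [0,0,0,0,0,0]
  hand: 255
  newtons: 30

```text
time: 9.55
tcp_pos: [0.4384, -0.2709, 0.0526]
tcp_rot: [[0.273, 0.962, -0.002], [0.962, -0.273, -0.0], [-0.001, -0.002, -1.0]]
ft_force: [-12.3, 5.8, 28.6]
opening: 0.248
grasp_force: 30.8
```

Request:
carry_out:
  linear:
    - [0,0,-0.3]
    - [0,0,-0.6]
    - [0,0,-1]
    - [0,0,-1]
    - [0,0,-1]
  yaw: [0,0,0,0,0]

```text
time: 10.05
tcp_pos: [0.4387, -0.2705, 0.0608]
tcp_rot: [[0.274, 0.962, 0.0], [0.962, -0.274, 0.0], [0.0, -0.0, -1.0]]
ft_force: [-0.6, 0.2, -1.3]
opening: 0.199
grasp_force: 30.0
```

Request:
carry_out:
  linear:
    - [0,0,-3]
    - [0,0,-7]
    - [2,0.4,-11]
    - [6,1.2,-14]
    - [10,2,-14]
    - [14,2.8,-14]
    - [18,3.6,-14]
    - [22,4.5,-14]
  yaw: [0,0,-0.02,-0.04,-0.06,-0.08,-0.11,-0.132]

```text
time: 10.85
tcp_pos: [0.5425, -0.0696, 0.2007]
tcp_rot: [[0.143, 0.99, -0.0], [0.99, -0.143, 0.0], [-0.0, -0.0, -1.0]]
ft_force: [0.5, 0.0, -1.6]
opening: 0.201
grasp_force: 30.0
```

Request:
carry_out:
  linear:
    - [3.5,0.7,0]
    - [6.5,1.4,0]
    - [8.9,1.8,0]
    - [8.9,1.8,0]
    - [8.9,1.8,0]
  yaw: [0,0,0,0,0]

```text
time: 11.35
tcp_pos: [0.5725, 0.0144, 0.2003]
tcp_rot: [[0.143, 0.99, -0.001], [0.99, -0.143, -0.0], [-0.0, -0.001, -1.0]]
ft_force: [-0.4, 0.1, -1.0]
opening: 0.199
grasp_force: 30.0
```

```bash
python3 - <<'E'
from h import *
s=env.sense();print(s["time"],s["tcp_pos"],np.round(s["tcp_rot"],3).tolist(),s["opening"],s["grasp_force"])
m=env.camera_model("wrist");im=grab("wrist","pics/w5.png");np.savez("w5.npz",**m);ms=env.camera_model("side");sd=grab("side","pics/side5.png")
p=proj(m,s["tcp_pos"]);q=proj(ms,s["tcp_pos"]);print(p,q)
out=np.zeros((600,800,3),np.uint8)
x,y=map(int,p);out[:520,:400]=cv2.resize(im[y-65:y+65,x-50:x+50,::-1],None,fx=4,fy=4);print(x-50,y-65)
x,y=map(int,q);out[:520,400:]=cv2.resize(sd[y-30:y+100,x-50:x+50,::-1],None,fx=4,fy=4);print(x-50,y-30)
cv2.imwrite("pics/c5.png",out)
E
```

```text
11.35 [0.57254449 0.01444076 0.20031296] [[0.143, 0.99, -0.001], [0.99, -0.143, -0.0], [-0.0, -0.001, -1.0]] 0.199153061555409 29.999783851671964
[321.79300193 300.39505762] [285.61751876 191.30543816]
271 235
235 161
```

View pics/c5.png

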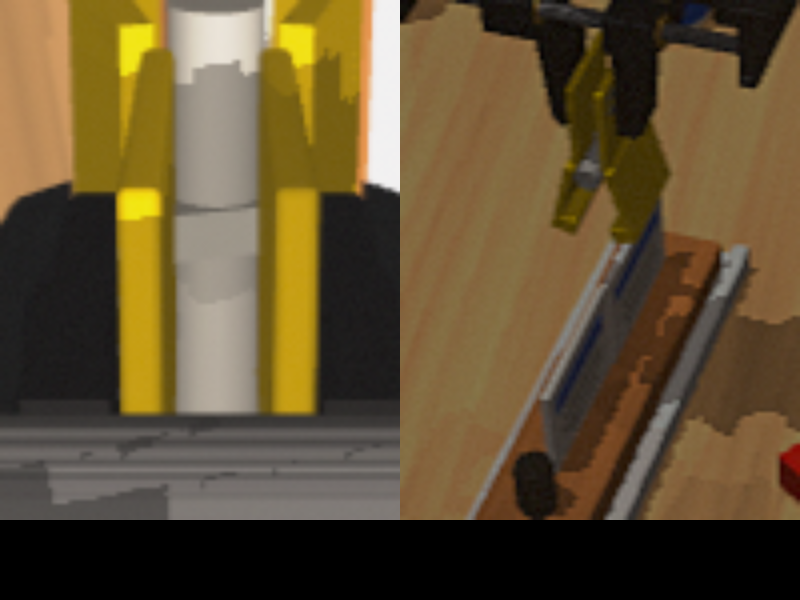

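Clip is held wide open: jaws gaping, handle plates at crop x 118–318, pin ring near TCP; in the side crop the pin end is at (588,172). Next, pin height relative to the TCP.

```bash
python3 - <<'E'
from h import *
ms=env.camera_model("side");T=np.array([.5725,.0144,.2003]);u=np.array([.1435,.9897,0]);v=np.array([.9897,-.1435,0])
for dz in(.008,.010,.012,.014,.016): print(dz,"pin end",proj(ms,T+.0275*u-[0,0,dz]),"tips+y",proj(ms,T+.025*u-.010*v-[0,0,dz+.039]),proj(ms,T+.025*u+.010*v-[0,0,dz+.039]))
print("obs pin",235+188/4,161+172/4)
im=cv2.imread("pics/side5.png");h=cv2.cvtColor(im,cv2.COLOR_BGR2HSV);y=cv2.inRange(h,(22,120,40),(36,255,255));y[:160]=0;y[240:]=0;y[:,:235]=0;y[:,335:]=0
for c in cv2.findContours(y,0,2)[0]:
  if cv2.contourArea(c)>20: print(cv2.approxPolyDP(c,1.5,True)[:,0].tolist())
E
```

```text
0.008 pin end [280.7972992 204.1406649] tips+y [287.75879318 219.73496013] [277.7534226  217.67875428]
0.01 pin end [280.87551002 204.95186835] tips+y [287.82631949 220.50687911] [277.83328133 218.45026887]
0.012 pin end [280.95351856 205.76097368] tips+y [287.89367537 221.27684969] [277.91293927 219.21984361]
0.014 pin end [281.03132559 206.56798899] tips+y [287.96086144 222.04487925] [277.99239717 219.98748583]
0.016 pin end [281.1089319 207.3729224] tips+y [288.02787836 222.8109751 ] [278.07165579 220.75320278]
obs pin 282.0 204.0
[[284, 169], [276, 183], [278, 200], [273, 217], [278, 218], [283, 208], [279, 208], [277, 205], [284, 193], [285, 203], [290, 214], [288, 220], [293, 221], [301, 203], [297, 192], [293, 196], [289, 195], [285, 189], [288, 186], [285, 185], [288, 182], [288, 178], [285, 177]]
```

Request:
carry_out:
  linear:
    - [-0.3,0.6,0]
    - [-0.3,1.05,0]
    - [-0.3,1.05,1]
    - [-0.3,1.05,2]
    - [-0.3,1.05,2]
    - [-0.3,1.05,2]
  yaw: [0,0,0,0,0,0]

```text
time: 12.05
tcp_pos: [0.5822, 0.0099, 0.1799]
tcp_rot: [[0.145, 0.99, -0.002], [0.99, -0.145, 0.0], [0.0, -0.002, -1.0]]
ft_force: [-0.6, 0.3, -1.2]
opening: 0.201
grasp_force: 30.0
```

```bash
python3 - <<'E'
from h import *
s=env.sense();print(s["time"],s["tcp_pos"],np.round(s["tcp_rot"],3).tolist(),s["opening"])
m=env.camera_model("wrist");im=grab("wrist","pics/w6.png");h=cv2.cvtColor(im,cv2.COLOR_RGB2HSV)
for r in range(60,240,20):
  o=np.nonzero(cv2.inRange(h[r:r+1],(0,0,110),(180,70,255))[0])[0]; print(r,[(g[0],g[-1]) for g in np.split(o,np.nonzero(np.diff(o)>1)[0]+1) if len(g) and 260<g[0]<390])
y=cv2.inRange(h,(22,120,40),(36,255,255))
for r in range(230,340,8):
  x=np.nonzero(y[r,250:400])[0]+250
  if len(x):print("Y",r,x.min(),x.max(),(x.min()+x.max())/2)
E
```

```text
12.05 [0.58223257 0.00986333 0.17994984] [[0.145, 0.99, -0.002], [0.99, -0.145, 0.0], [0.0, -0.002, -1.0]] 0.20149148852879947
60 [(np.int64(279), np.int64(371))]
80 [(np.int64(279), np.int64(370))]
100 [(np.int64(280), np.int64(292)), (np.int64(361), np.int64(369))]
120 [(np.int64(281), np.int64(292)), (np.int64(360), np.int64(369))]
140 [(np.int64(281), np.int64(293)), (np.int64(324), np.int64(329)), (np.int64(360), np.int64(368))]
160 [(np.int64(282), np.int64(293)), (np.int64(323), np.int64(329)), (np.int64(359), np.int64(367))]
180 [(np.int64(282), np.int64(293)), (np.int64(323), np.int64(329)), (np.int64(359), np.int64(367))]
200 [(np.int64(283), np.int64(294)), (np.int64(323), np.int64(329)), (np.int64(358), np.int64(366))]
220 [(np.int64(284), np.int64(294)), (np.int64(323), np.int64(329)), (np.int64(357), np.int64(366))]
Y 230 289 361 325.0
Y 238 289 360 324.5
Y 246 289 360 324.5
Y 254 289 360 324.5
Y 262 290 360 325.0
Y 270 290 359 324.5
Y 278 290 359 324.5
Y 286 300 350 325.0
Y 294 300 350 325.0
Y 302 300 350 325.0
Y 310 300 350 325.0
Y 318 300 350 325.0
Y 326 301 350 325.5
Y 334 301 350 325.5
```

Clip centre column is 325 and the card is at 326, so they agree within about 0.6 mm. Lowering.

Request:
carry_out:
  linear:
    - [0,0,1.5]
    - [0,0,3]
    - [0,0,4.2]
    - [0,0,5.2]
    - [0,0,5.9]
    - [0,0,6]
    - [0,0,6]
  yaw: [0,0,0,0,0,0,0]

```text
time: 12.8
tcp_pos: [0.5829, 0.0098, 0.1207]
tcp_rot: [[0.144, 0.99, -0.0], [0.99, -0.144, 0.0], [0.0, -0.0, -1.0]]
ft_force: [0.6, 0.2, -0.9]
opening: 0.198
grasp_force: 30.0
```

```bash
python3 - <<'E'
from h import *
s=env.sense();print(s["time"],s["tcp_pos"],s["opening"],s["ft_force"])
ms=env.camera_model("side");sd=grab("side","pics/side7.png");T=s["tcp_pos"]
q=proj(ms,T);x,y=map(int,q);print(x-50,y-15)
cv2.imwrite("pics/c7.png",cv2.resize(sd[y-15:y+85,x-55:x+65,::-1],None,fx=6,fy=6,interpolation=cv2.INTER_CUBIC))
u=np.array([.145,.9894,0]);v=np.array([.9894,-.145,0])
f=lambda p:np.round((np.array(p)-[x-55,y-15])*6).tolist()
O=np.array([.5825,.0097,0])
print("exp tips+y",[f(proj(ms,O+.025*u+a*v+[0,0,.070])) for a in(-.01,.01)],"card top seam",f(proj(ms,O+[0,0,.085])),"y25",f(proj(ms,O+.025*u+[0,0,.085])),"y80",f(proj(ms,O+.08*u+[0,0,.085])),"y-80",f(proj(ms,O-.08*u+[0,0,.085])))
E
```

```text
12.8 [0.58287041 0.00977226 0.12072622] 0.19778920032887545 [ 0.56340033  0.16241567 -0.93693388]
233 205
exp tips+y [[348.0, 259.0], [291.0, 246.0]] card top seam [342.0, 169.0] y25 [316.0, 221.0] y80 [256.0, 340.0] y-80 [421.0, 12.0]
```

View pics/c7.png

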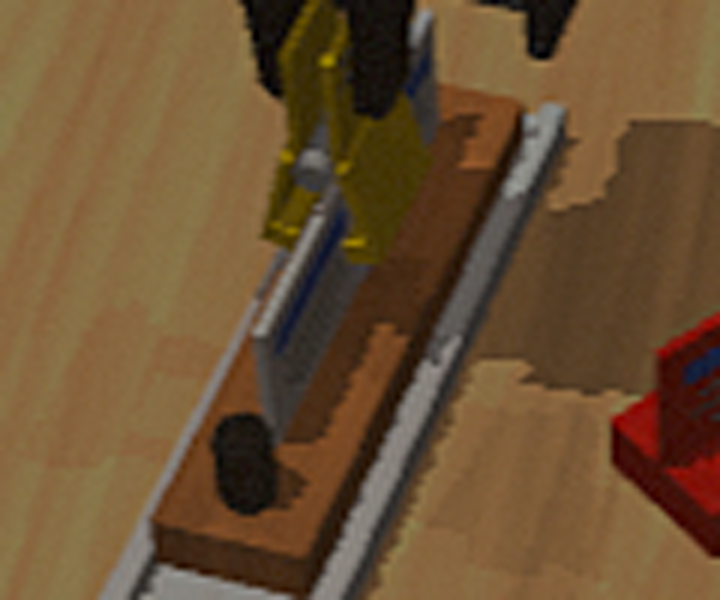

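Side crop: the jaws straddle the card with their tips near (350,250), and the card's near top corner is at (262,333). Both sit about 7 crop pixels above their predicted positions, so the relative depth is about 15 mm. No contact force shows. Handing in.

```bash
python3 -c "
from bench import env
print(env.finish_job())"
```

```text
the job is handed in; nothing more can be done
None
```

I handed the job in at about 13 s. The loose holder is butted against the fixed one. The clip is held squeezed wide open astride the seam, centred to about 1 mm across the cards, with its tips about 15 mm below their top edge and no contact force showing. I never touched the jar, cup or bottle.

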